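Return the check weights to their graded block

ROBOT

A 6-joint arm with a two-finger parallel gripper is mounted at the origin on a cart in front of the work surface, level with it; the furniture and walls round the work are solid. World frame = base frame: x ahead of the robot, y to its left, z up, the work surface at z = 0. Lengths are in m, angles in rad, forces in N, time in s.
With the tool pointing down it reaches from about 0.35 to 0.775 m from the base axis. Payload 7.3 kg.
Tool frame: the origin (TCP) lies between the finger pads; the fingertips stand 14 mm ahead of it and the grasp point (between the pads) lies 5 mm behind it (robot.finger_overhang is the distance from the TCP to the fingertips, in m); z points along the fingers, y is the line along which they close (so a half turn about z gives the same grasp; the last joint's range is limited). The gripper opens to 92 mm and grips with 3 to 60 N. Pads are 19 mm wide; open, the fingers measure 130 mm over their backs; the gripper's body (75 mm by 190 mm) begins 47 mm behind the grasp point.
Start: joints at [0.955, 0.342, 1.524, -0, 1.275, -0.146], TCP at [0.238, 0.468, 0.241] pointing down, gripper open.
Joint ranges: [-2.53, 2.53], [-0.77, 2.02], [0.04, 2.7], [-1, 4.14], [0.28, 2.66], [-3.11, 3.11]. Speed limits (rad/s): [2.57, 2.57, 3.14, 3.14, 3.14, 3.14].

INTERFACE

Orientations are given as a unit quaternion [x, y, z, w].
In Python, from workcell import robot gives the robot as it stands.
- The arm moves only by the tool carry_out, never from a script. Its argument "deltas" is a list of rows, each a list of 5 numbers: the shift along the tool's x, y, z in mm, then the turn about the tool's z in rad, then the opening, from 0 (shut) to 1 (fully open). In form: [[dx, dy, dz, spin, fingers], ...]. A call has exactly 8 rows; each row shifts and turns the commanded pose from where the row before left it, along the tool's axes as they then stand; what a row does not reach is not made up. A row lasts 1/12 s, in which the tool goes at most 41.7 mm and 7.16 degrees, less where a joint would pass 70% of its speed; a pose out of reach is approached as far as the arm can. A call is refused whole if a number of a shift passes 41.7 or a number of a turn 0.125, either way. A call with a gripper value outside its range is refused whole. The fingers move at their own pace and stop on an object; "force" is the grip in N (left out, the last holds). Time passes only in rows, so rows that do not move let the fingers close, or fill a call up. It gives the time, the measured TCP pose, the force, the opening and the grip force at its end, in the units of the state.
- robot.read_state(): the state, without advancing time (a new reading comes with each control period).
- robot.get_image(name): name is "scene" or "side" or "wrist"; returns the picture (420x560x3 uint8, red, green, blue); there is no depth.
- robot.get_calibration(name): a dict with "camera_matrix" (3x3 intrinsics, pixels), "rvec" (rotation vector, rad) and "tvec" (3), from world to camera coordinates, as OpenCV has them. Camera axes: x right, y down, z forward; pixel columns grow to the right and rows downward; lengths in m; the calibration is good to about 2 mm. A picture is of the moment at which its call begins: read the wrist's pose just before it. get_calibration takes no time and is no camera call; for the wrist camera it gives the pose at the moment of the call.
- robot.finish_job(): hands the job in; it is judged then, once.
The state is a dict: "time_s": time; "joints": joint angles; "joint_vel": joint speeds; "joint_torque": joint torques, N m; "position": TCP position; "eef_rot": TCP orientation; "force": force on the tool from outside, world axes, zero at the start; "ft_torque": the same for the moment, N m; "gripper_width": finger opening in m; "finger_force": force on a finger pad.
Only numpy, scipy, OpenCV 4.12 (cv2) and the standard library are available. Lean on these libraries where they do the work, as an engineer would, in place of code of your own. Each camera call takes 0.05 s, during which the arm holds its last target. There are 200 camera calls.

TASK

The balance has been checked and its four steel check weights are still standing about on the counter. Put each one back upright in the well of the wooden storage block that is made for its size, set right down on the felt, so that the row runs from smallest to largest. Set them down gently rather than dropping them, and leave the beaker and the timer where they are.

Things in the scene. Friction and masses are not known exactly. Their poses are not given: they have to be found in the camera images.
- w20: The smallest of four loose polished steel check weights: upright cylinder 20 mm in diameter, 30 mm high, then a narrow neck and a knob 18 mm in diameter, 42 mm high in all; about 100 g. Round (yaw means nothing), starts upright on the counter. Origin: centre of its underside, z up. Grip it by the upper part of the cylinder or the knob.
- w29: The second smallest of four loose polished steel check weights: upright cylinder 29 mm in diameter, 30 mm high, then a narrow neck and a knob 26 mm in diameter, 45 mm high in all; about 200 g. Round (yaw means nothing), starts upright on the counter. Origin: centre of its underside, z up. Grip it by the upper part of the cylinder or the knob.
- w38: The second largest of four loose polished steel check weights: upright cylinder 38 mm in diameter, 28 mm high, then a narrow neck and a knob 33 mm in diameter, 47 mm high in all; about 320 g. Round (yaw means nothing), starts upright on the counter. Origin: centre of its underside, z up. Grip it by the upper part of the cylinder or the knob.
- w47: The largest of four loose polished steel check weights: upright cylinder 47 mm in diameter, 30 mm high, then a narrow neck and a knob 41 mm in diameter, 52 mm high in all; about 530 g. Round (yaw means nothing), starts upright on the counter. Origin: centre of its underside, z up. Grip it by the upper part of the cylinder or the knob.
- weight_block: Fixed wooden storage block with four round wells in a row, each with blue felt on its floor: plinth 224 x 90 mm, 8 mm high; upper block 208 x 74 mm, its top 30 mm above the counter. Origin: centre of its underside; x along the row from the smallest well to the largest, z up. Well centres at x = -81, -40.5, +9, +67.5 mm, y = 0. A weight too wide for a well does not go in.
- well20: The smallest of the four wells, for the 20 mm weight: 28 mm in diameter, a 3 mm chamfer round its mouth, 12 mm deep. Origin: centre of its floor, 18 mm above the counter (12 mm below the block's top). Axes as the block's: x along the row towards the largest well, z up.
- well29: The second smallest of the four wells, for the 29 mm weight: 37 mm in diameter, a 3 mm chamfer round its mouth, 12 mm deep. Origin: centre of its floor, 18 mm above the counter (12 mm below the block's top). Axes as the block's: x along the row towards the largest well, z up.
- well38: The second largest of the four wells, for the 38 mm weight: 46 mm in diameter, a 3 mm chamfer round its mouth, 12 mm deep. Origin: centre of its floor, 18 mm above the counter (12 mm below the block's top). Axes as the block's: x along the row towards the largest well, z up.
- well47: The largest of the four wells, for the 47 mm weight: 55 mm in diameter, a 3 mm chamfer round its mouth, 12 mm deep. Origin: centre of its floor, 18 mm above the counter (12 mm below the block's top). Axes as the block's: x along the row towards the largest well, z up.
- beaker: Small glass beaker, 46 mm in diameter, 57 mm high, a bystander standing on the counter. Origin: centre of its underside.
- timer: Small white bench timer lying on the counter, 66 x 62 x 18 mm, a bystander. Origin: centre of its underside.
Mind the look-alikes: they are no part of the job. What is shaped like the w47 but purple is not meant.

How it is judged:
At the end, for the whole second after the job is handed in: Each weight stands upright (within 0.1 rad) in the well of its own size, its axis within 8 mm of the well's centre and its underside less than 4 mm above the well's floor, released and at rest (horizontal distance between w20 and well20 below 0.008 m and z of w20 in the frame of well20 below 0.004 m and angle between each of w20, w29, w38, w47's own z axis and vertical below 0.1 rad and linear speed of each of w20, w29, w38, w47 below 0.01 m/s and contact force between the fingers and w20 below 0.1 N and horizontal distance between w29 and well29 below 0.008 m and z of w29 in the frame of well29 below 0.004 m and contact force between the fingers and w29 below 0.1 N and horizontal distance between w38 and well38 below 0.008 m and z of w38 in the frame of well38 below 0.004 m and contact force between the fingers and w38 below 0.1 N and horizontal distance between w47 and well47 below 0.008 m and z of w47 in the frame of well47 below 0.004 m and contact force between the fingers and w47 below 0.1 N); the robot touches nothing.
It fails at once if a weight is let go with its underside more than 55 mm above the counter (dropped) ((contact force between the fingers and w20 below 0.05 N and height (world z) of w20 above 0.055 m) or (contact force between the fingers and w29 below 0.05 N and height (world z) of w29 above 0.055 m) or (contact force between the fingers and w38 below 0.05 N and height (world z) of w38 above 0.055 m) or (contact force between the fingers and w47 below 0.05 N and height (world z) of w47 above 0.055 m)).
It fails at once if the beaker or the timer is shifted by more than 25 mm, or the beaker is knocked over (distance of any of beaker, timer from where it was at the start of the episode above 0.025 m or angle between beaker's own z axis and vertical above 0.5 rad).
It also fails if it takes over 128 s, if anything falls off the work surface, if the arm or the gripper's body presses on something with over 40 N, if the wrist force passes 120 N, or if a joint passes its speed limit or range.

## Working session

There is one attempt and no reset: what is moved stays moved. The work goes in short steps, Python scripts to look and compute and a tool call to move; the robot and the scene stay as the last step left them, time stands still between calls to the robot, and variables do not carry over. Pictures are saved under pics/ and viewed, at most 14 in all, crops included, and the job is handed in when it is done.

Besides the shell and the picture viewer there is one more tool, called as name(argument=value, ...) on one line, values as JSON. carry_out: Moves the arm, as the interface text tells. Its arguments: {"type":"object","properties":{"deltas":{"type":"array","items":{"type":"array","items":{"type":"number"}}},"force":{"type":"number"}},"required":["deltas"]}

```bash
mkdir -p pics; python3 - <<'E'
from workcell import robot
import cv2
s=robot.read_state();print(s)
for n in("scene","side","wrist"):
    cv2.imwrite(f"pics/{n}0.png",robot.get_image(n)[:,:,::-1]);print(robot.get_calibration(n))
E
```

```text
{'time_s': 0.0, 'joints': array([ 9.54969163e-01,  3.42731174e-01,  1.52504777e+00, -2.52400980e-05,
        1.27536376e+00, -1.46027209e-01]), 'joint_vel': array([-0.00156363,  0.00058437,  0.00055323, -0.00111523,  0.00058886,
        0.0003468 ]), 'joint_torque': array([ 2.37043561e-03, -4.31246209e+01, -2.44228417e+01,  7.20440643e-02,
        5.58807410e-02, -1.31952056e-04]), 'position': array([0.23744313, 0.46779891, 0.24002981]), 'eef_rot': array([ 2.32742058e-01,  9.72538191e-01, -7.23961739e-04, -2.76935686e-04]), 'force': array([ 0.19300991,  1.04588763, -0.34716735]), 'ft_torque': array([-0.02371797,  0.01621038,  0.02407253]), 'finger_force': 0.0, 'gripper_width': 0.09199341254881777}
{'camera_matrix': array([[505.03050121,   0.        , 287.33560597],
       [  0.        , 505.03050121, 201.73941621],
       [  0.        ,   0.        ,   1.        ]]), 'rvec': array([ 2.02094622, -1.25705771,  0.58304278]), 'tvec': array([-0.19405686,  0.37997844,  0.85931851])}
{'camera_matrix': array([[405.3012019 ,   0.        , 280.34538432],
       [  0.        , 405.3012019 , 215.8770968 ],
       [  0.        ,   0.        ,   1.        ]]), 'rvec': array([ 2.27293382, -0.44950495,  0.19190554]), 'tvec': array([-0.47912085,  0.20847138,  0.79688271])}
{'camera_matrix': array([[339.4122879 ,   0.        , 282.57371723],
       [  0.        , 339.4122879 , 204.79446677],
       [  0.        ,   0.        ,   1.        ]]), 'rvec': array([-2.48653996, -1.52727998, -0.19596838]), 'tvec': array([-0.52442081, -0.03161664,  0.38794006])}
```

View pics/scene0.png

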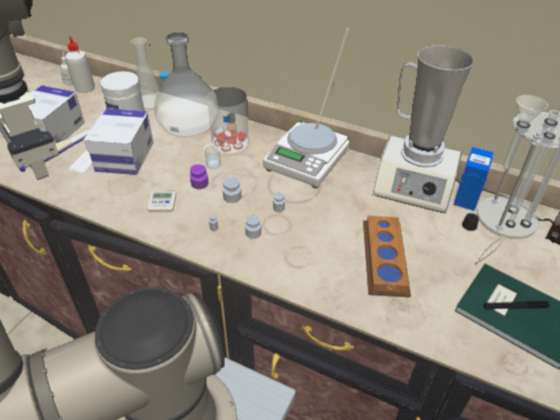

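View pics/side0.png

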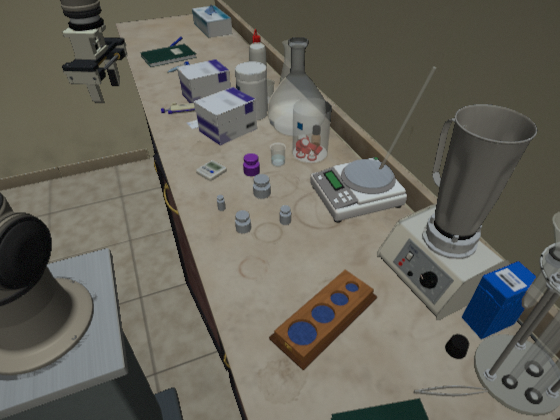

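Scene view: the candidates are steel at (213,222), (253,227), (232,189) and (279,202), a purple look-alike at (199,176), the beaker at (213,156), the timer at (162,201) and the block at (388,255). In the side view these are (221,203), (243,221), (261,187), (285,215), purple (251,164) and block (325,317). I'll check them in a close crop.

```bash
python3 - <<'E'
import cv2,numpy as np
a=cv2.imread("pics/scene0.png");b=cv2.imread("pics/side0.png")
f=lambda i,x,y,w,h,k:cv2.resize(i[y:y+h,x:x+w],None,fx=k,fy=k,interpolation=cv2.INTER_CUBIC)
cv2.imwrite("pics/c1.png",np.vstack([f(a,180,140,130,100,6)[:,:780][:300] if 0 else f(a,180,160,130,85,6)]))
cv2.imwrite("pics/c2.png",f(b,200,145,110,95,6))
cv2.imwrite("pics/c3.png",np.hstack([f(a,350,205,70,100,5),f(b,265,262,85,100,5)]) )
E
```

```text
(no output)
```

View pics/c1.png

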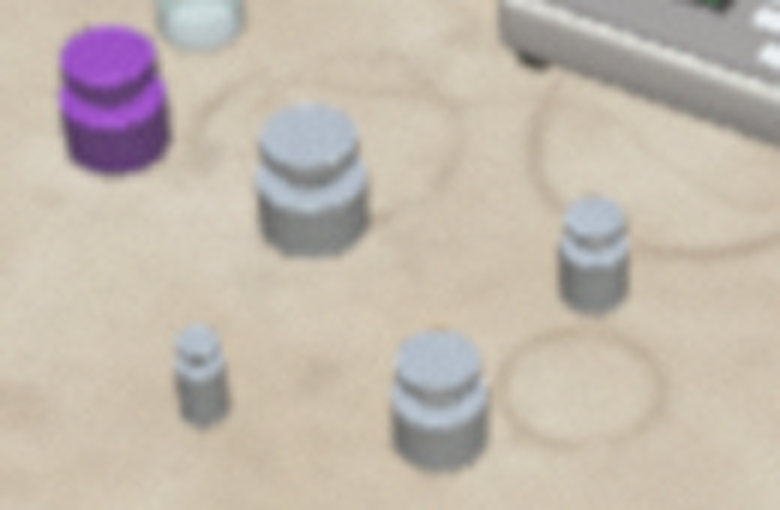

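View pics/c2.png

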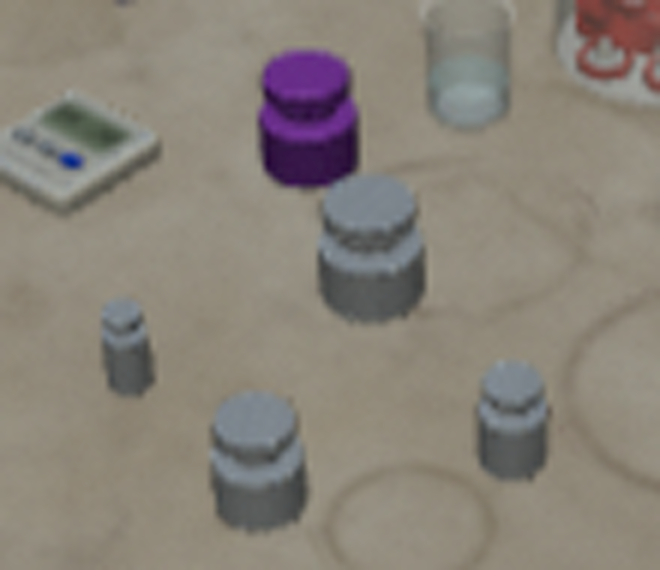

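View pics/c3.png

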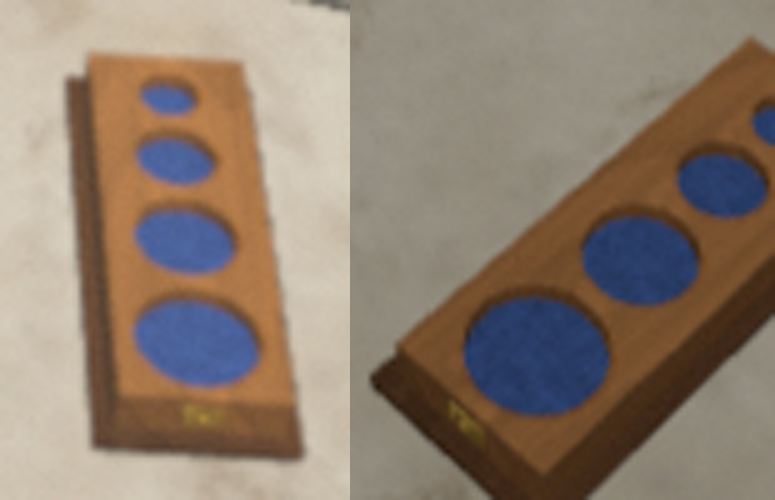

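Choices by size: w20 scene (213,217), w29 (279,196), w38 (253,220) and w47 (231,183). The purple one is excluded. The block's largest well is nearest the robot.

```bash
cat > h.py <<'E'
from workcell import robot
import cv2,numpy as np
from scipy.optimize import least_squares
def proj(c,P):
    return cv2.projectPoints(np.atleast_2d(np.float64(P)),c["rvec"],c["tvec"],c["camera_matrix"],None)[0][:,0]
def onz(c,uv,z):
    R=cv2.Rodrigues(c["rvec"])[0];d=R.T@np.linalg.inv(c["camera_matrix"])@[*uv,1];o=-R.T@c["tvec"]
    return o+d*(z-o[2])/d[2]
H=dict(w20=.042,w29=.045,w38=.047,w47=.052)
E
python3 - <<'E'
from h import *
A,B=robot.get_calibration("scene"),robot.get_calibration("side")
px=dict(w47=((309,138),(369,205)),w38=((438,362),(255,420)),w29=((596,218),(513,384)),w20=((198,338),(122,315)))
for n,(p,q) in px.items():
    print(n,onz(A,np.array(p)/6+[180,160],H[n]).round(4),onz(B,np.array(q)/6+[200,145],H[n]).round(4))
X=np.array([[-81,0],[-40.5,0],[9,0],[67.5,0],[104,37],[104,-37],[-104,37],[-104,-37]])/1000
a=np.array([[169,96],[176,158],[186,238],[198,340],[300,405],[118,395],[240,63],[88,53]])/5+[350,205]
b=np.array([[373,180],[291,256],[188,351],[195,472],[50,345],[402,38]])/5+[265,262]
Pa=np.array([onz(A,p,.03)[:2] for p in a]);Pb=np.array([onz(B,p,.03)[:2] for p in b])
def fit(P,idx):
    def r(v):
        c,s=np.cos(v[2]),np.sin(v[2]);return (X[idx]@np.array([[c,s],[-s,c]])+v[:2]-P).ravel()
    best=min((least_squares(r,[.5,-.2,y]) for y in(0,1.5,3,-1.5)),key=lambda f:f.cost);return best.x,best.fun.reshape(-1,2).round(4)
for i in ([0,1,2,3,4,5,6,7],[0,1,2,3,5,4,7,6]): print(fit(Pa,i))
for i in ([1,2,3,4,5,7],[1,2,3,4,5,6],[1,2,3,5,4,6],[1,2,3,4,5,6]): print(fit(Pb,i))
E
```

```text
w47 [0.5461 0.2028 0.052 ] [0.5467 0.1993 0.052 ]
w38 [0.4579 0.0941 0.047 ] [0.4592 0.092  0.047 ]
w29 [0.5624 0.0781 0.045 ] [0.5619 0.0749 0.045 ]
w20 [0.4318 0.1863 0.042 ] [0.4299 0.1805 0.042 ]
(array([ 0.52758464, -0.20813377,  3.53831565]), array([[ 0.0015,  0.0008],
       [ 0.0018,  0.0004],
       [ 0.0017,  0.0003],
       [ 0.002 ,  0.    ],
       [-0.0027,  0.0005],
       [-0.0021, -0.0012],
       [-0.0001, -0.0009],
       [-0.0022, -0.    ]]))
(array([ 0.52759013, -0.20814685, -2.74234838]), array([[ 0.0014,  0.001 ],
       [ 0.0017,  0.0005],
       [ 0.0017,  0.0003],
       [ 0.0021, -0.0002],
       [-0.0312,  0.0685],
       [ 0.0267, -0.0696],
       [-0.0289,  0.0676],
       [ 0.0264, -0.068 ]]))
(array([ 0.52804119, -0.20983653,  3.5314367 ]), array([[ 0.0013,  0.0007],
       [ 0.0013,  0.0011],
       [ 0.0005,  0.0012],
       [-0.0016, -0.0025],
       [-0.0015, -0.0001],
       [-0.    , -0.0004]]))
(array([ 0.51910647, -0.19408657,  3.78378241]), array([[-0.0127,  0.0254],
       [-0.0066,  0.0149],
       [-0.    ,  0.0022],
       [ 0.0105, -0.005 ],
       [-0.0056, -0.0117],
       [ 0.0143, -0.0258]]))
(array([ 0.51837113, -0.19352631, -2.46109632]), array([[-0.0144,  0.0271],
       [-0.0071,  0.0152],
       [ 0.0008,  0.0007],
       [-0.0332,  0.0508],
       [ 0.0416, -0.0727],
       [ 0.0123, -0.0212]]))
(array([ 0.51910647, -0.19408657,  3.78378241]), array([[-0.0127,  0.0254],
       [-0.0066,  0.0149],
       [-0.    ,  0.0022],
       [ 0.0105, -0.005 ],
       [-0.0056, -0.0117],
       [ 0.0143, -0.0258]]))
```

```bash
cat >> h.py <<'E'
W=dict(w20=(.431,.1834),w29=(.562,.0765),w38=(.4586,.093),w47=(.5465,.201))
YAW=1.9642
def wells(bx=.528,by=-.209,yaw=3.535):
    return {n:(bx+x*np.cos(yaw),by+x*np.sin(yaw)) for n,x in dict(w20=-.081,w29=-.0405,w38=.009,w47=.0675).items()}
def go(t,yaw=YAW):
    "needed shift (mm) in tool axes after turning to yaw, and spin"
    from scipy.spatial.transform import Rotation as R
    s=robot.read_state();r=R.from_quat(s["eef_rot"]);y=r.as_matrix()[:,1];a=np.arctan2(y[1],y[0])
    sp=-((yaw-a+np.pi)%(2*np.pi)-np.pi)
    M=(r*R.from_rotvec([0,0,sp])).as_matrix()
    return (M.T@(np.array(t)-s["position"])*1000).round(1),round(sp,3)
E
python3 - <<'E'
from h import *
A=robot.get_calibration("scene")
for n,p,z in(("purple",(198,169),.052),("beaker base",(213,165),0),("timer",(162,200),.018),("blender base corners",(378,192),0),("",(447,208),0),("blue box",(455,205),0),("balance corners",(266,163),0),("",(321,185),0)):print(n,onz(A,p,z).round(3))
print(wells());w=W["w20"]
print(go((*w,.13)),go((*w,.03)))
E
```

```text
purple [0.555 0.307 0.052]
beaker base [0.642 0.321 0.   ]
timer [0.445 0.345 0.018]
blender base corners [ 0.741 -0.122  0.   ]
 [ 0.761 -0.298 -0.   ]
blue box [ 0.782 -0.314  0.   ]
balance corners [0.717 0.195 0.   ]
 [0.699 0.022 0.   ]
{'w20': (np.float64(0.6028122690305312), np.float64(-0.1779496473046854)), 'w29': (np.float64(0.5654061345152656), np.float64(-0.1934748236523427)), 'w38': (np.float64(0.5196875256632744), np.float64(-0.21245003918836827)), 'w47': (np.float64(0.4656564424745574), np.float64(-0.23487529391276216))}
(array([ -69.8, -336.9,  110.3]), np.float64(-0.863)) (array([ -69.9, -336.8,  210.3]), np.float64(-0.863))
```

carry_out(deltas=[[0,0,0,-0.123,0.6],[0,0,5,-0.123,0.6],[0,0,10,-0.123,0.6],[0,0,10,-0.123,0.6],[0,0,10,-0.123,0.6],[0,0,10,-0.123,0.6],[0,0,10,-0.123,0.6],[0,0,0,0,0.6]], force=40)

```text
time_s: 0.82
position: [0.237, 0.4671, 0.1837]
eef_rot: [-0.197, 0.98, -0.001, -0.001]
force: [-0.1, -0.1, -0.9]
gripper_width: 0.0552
finger_force: 0.0
```

carry_out(deltas=[[-4,-20,0,0,0.6],[-8,-36,0,0,0.6],[-8,-38,0,0,0.6],[-8,-38,0,0,0.6],[-8,-38,0,0,0.6],[-8,-38,0,0,0.6],[-7,-38,0,0,0.6],[-6,-38,0,0,0.6]])

```text
time_s: 1.48
position: [0.3996, 0.2258, 0.1864]
eef_rot: [-0.192, 0.981, 0.0, 0.001]
force: [0.5, -0.4, -0.3]
gripper_width: 0.0552
finger_force: 0.0
```

carry_out(deltas=[[-5,-30,0,0,0.6],[-4,-15,0,0,0.6],[-4,-8,10,0,0.6],[0,0,20,0,0.6],[0,0,20,0,0.6],[0,0,0,0,0.6],[0,0,0,0,0.6],[0,0,0,0,0.6]])

```text
time_s: 2.15
position: [0.4311, 0.1839, 0.1363]
eef_rot: [-0.194, 0.981, 0.0, 0.0]
force: [-1.4, 0.1, 0.5]
gripper_width: 0.0553
finger_force: 0.0
```

```bash
python3 - <<'E'
from h import *
w=W["w20"];print(robot.read_state()["position"],go((*w,.13)))
c=robot.get_calibration("wrist");im=robot.get_image("wrist")
print({n:(proj(c,(*W[n],H[n]))[0].round(0)) for n in W})
cv2.imwrite("pics/w1.png",im[:,:,::-1])
E
```

```text
[0.431109   0.18390757 0.13631684] (array([ 0.3, -0.4,  6.3]), np.float64(-0.003))
{'w20': array([282., 212.]), 'w29': array([ 91., 312.]), 'w38': array([149., 202.]), 'w47': array([247., 355.])}
```

View pics/w1.png

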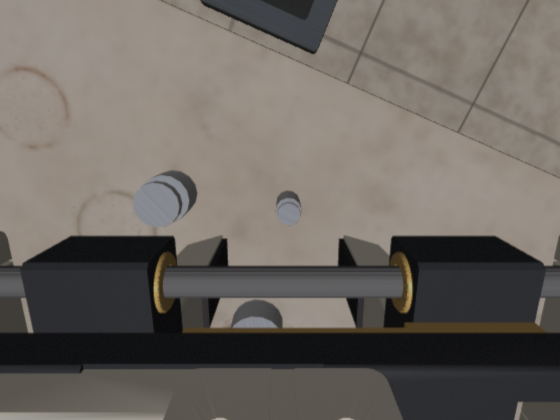

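The wrist view shows w20's knob at (289,212) and w38's at (156,204), both about 7 px right of the predictions. I'll work out new positions from these.

```bash
python3 - <<'E'
from h import *
c=robot.get_calibration("wrist")
a=onz(c,(289,212),.042);print(a,onz(c,(156,204),.047))
print(go((a[0],a[1],.03)))
E
```

```text
[0.42953584 0.18804971 0.042     ] [0.45879222 0.09800323 0.047     ]
(array([  0.3,   4.5, 106.6]), np.float64(-0.002))
```

carry_out(deltas=[[0,3,10,0,0.6],[0,0,20,0,0.6],[0,0,25,0,0.6],[0,0,25,0,0.6],[0,0,18,0,0.6],[0,0,8,0,0.6],[0,0,0,0,0.6],[0,0,0,0,0.4]])

```text
time_s: 2.87
position: [0.4304, 0.1864, 0.0305]
eef_rot: [-0.194, 0.981, 0.0, 0.001]
force: [0.5, -0.5, -0.4]
gripper_width: 0.0518
finger_force: 0.0
```

carry_out(deltas=[[0,0,0,0,0.2],[0,0,0,0,0],[0,0,0,0,0],[0,0,0,0,0],[0,0,0,0,0],[0,0,0,0,0],[0,0,0,0,0],[0,0,0,0,0]], force=35)

```text
time_s: 3.53
position: [0.43, 0.1862, 0.0301]
eef_rot: [-0.194, 0.981, 0.0, 0.0]
force: [-0.5, -0.4, 5.7]
gripper_width: 0.0187
finger_force: 35.0
```

```bash
python3 - <<'E'
from h import *
s=robot.read_state();print(s["position"],s["gripper_width"],s["finger_force"],go((*wells()["w20"],.115)),{n:go((*w,.13))[0] for n,w in wells().items()})
cv2.imwrite("pics/w2.png",robot.get_image("side")[130:260,160:340][:,:,::-1].repeat(4,0).repeat(4,1))
E
```

```text
[0.42999065 0.186215   0.03011866] 0.018686730808479275 35.004921555519104 (array([ -20.1, -402.6,  -84.9]), np.float64(-0.002)) {'w20': array([ -20.1, -402.6,  -99.9]), 'w29': array([  20.4, -402.6,  -99.9]), 'w38': array([  69.9, -402.6,  -99.9]), 'w47': array([ 128.4, -402.6, -100. ])}
```

View pics/w2.png

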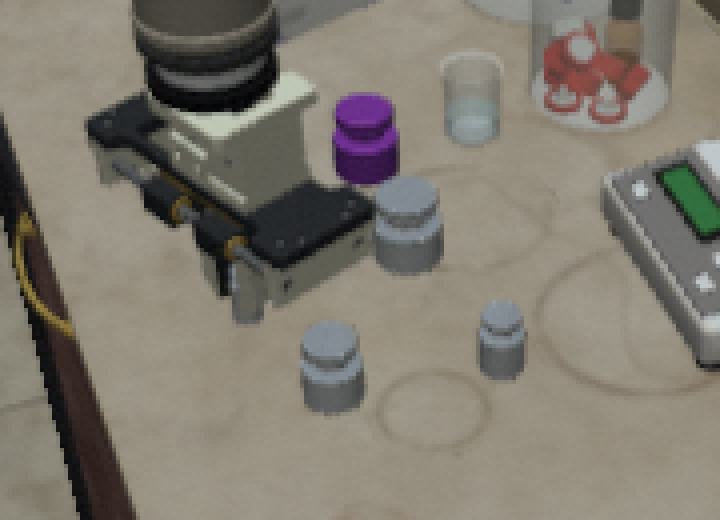

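w20 is held at 18.7 mm width with 35 N, and nothing else has moved. Lifting and carrying.

carry_out(deltas=[[0,0,-5,0,0],[0,0,-15,0,0],[0,0,-25,0,0],[0,0,-25,0,0],[0,0,-20,0,0],[0,-10,-10,0,0],[-2,-25,0,0,0],[-2,-35,0,0,0]])

```text
time_s: 4.25
position: [0.4599, 0.1236, 0.1307]
eef_rot: [-0.196, 0.981, 0.0, 0.001]
force: [0.9, 0.1, -0.4]
gripper_width: 0.019
finger_force: 35.0
```

carry_out(deltas=[[-2,-38,0,0,0],[-2,-38,0,0,0],[-2,-38,0,0,0],[-2,-38,0,0,0],[-2,-38,0,0,0],[-2,-38,0,0,0],[-2,-30,0,0,0],[-2,-20,0,0,0]])

```text
time_s: 4.92
position: [0.5815, -0.1313, 0.1295]
eef_rot: [-0.193, 0.981, -0.0, -0.0]
force: [-0.6, 0.2, -1.4]
gripper_width: 0.0186
finger_force: 35.0
```

carry_out(deltas=[[0,-10,0,0,0],[0,-4,0,0,0],[0,0,0,0,0],[0,0,0,0,0],[0,0,0,0,0],[0,0,0,0,0],[0,0,0,0,0],[0,0,0,0,0]])

```text
time_s: 5.58
position: [0.5862, -0.1403, 0.1299]
eef_rot: [-0.195, 0.981, 0.0, 0.0]
force: [0.2, 0.6, -0.2]
gripper_width: 0.0187
finger_force: 35.0
```

```bash
python3 - <<'E'
from h import *
s=robot.read_state();print(s["position"],s["gripper_width"],s["finger_force"],go((*wells()["w20"],.115)))
c=robot.get_calibration("wrist");im=robot.get_image("wrist")
print({n:(proj(c,(*w,.03))[0].round(0)) for n,w in wells().items()})
cv2.imwrite("pics/w3.png",im[:,:,::-1])
E
```

```text
[ 0.58618067 -0.1402764   0.12989575] 0.018696594417099217 34.99748647212982 (array([ -0.9, -41.2,  14.9]), np.float64(-0.001))
{'w20': array([228., 212.]), 'w29': array([225., 157.]), 'w38': array([222.,  84.]), 'w47': array([218., -14.])}
```

View pics/w3.png

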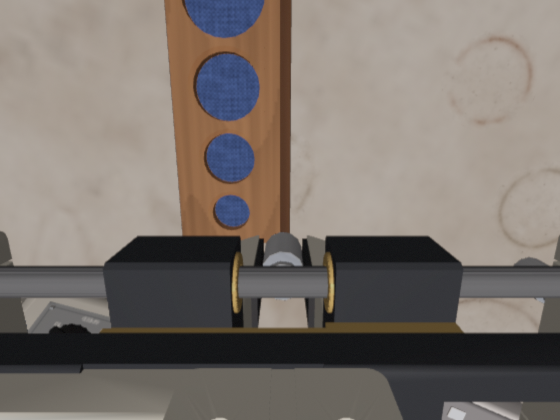

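```bash
python3 - <<'E'
from h import *
c=robot.get_calibration("wrist");im=robot.get_image("wrist")
hsv=cv2.cvtColor(im,cv2.COLOR_RGB2HSV)
m=cv2.inRange(hsv,(105,120,40),(130,255,255))
n,l,st,ce=cv2.connectedComponentsWithStats(m)
for i in range(1,n):
    if st[i][4]>300: print(st[i],ce[i].round(1),[onz(c,ce[i],z)[:2].round(4) for z in(.018,.03)])
print(wells(), go((.6,-.18,.1)))
print(proj(c,(*robot.read_state()["position"][:2],.13)))
E
```

```text
[ 186    0   77   37 2153] [224.3  14.9] [array([ 0.4774, -0.2284]), array([ 0.4796, -0.2255])]
[ 198   55   61   65 3073] [227.8  86.9] [array([ 0.5199, -0.2103]), array([ 0.5201, -0.2083])]
[ 208  135   46   46 1623] [230.3 157.4] [array([ 0.5662, -0.1913]), array([ 0.5642, -0.1902])]
[217 196  32  30 721] [232.  210.4] [array([ 0.6045, -0.1757]), array([ 0.6007, -0.1753])]
{'w20': (np.float64(0.6028122690305312), np.float64(-0.1779496473046854)), 'w29': (np.float64(0.5654061345152656), np.float64(-0.1934748236523427)), 'w38': (np.float64(0.5196875256632744), np.float64(-0.21245003918836827)), 'w47': (np.float64(0.4656564424745574), np.float64(-0.23487529391276216))} (array([  2.4, -41.7,  29.8]), np.float64(-0.002))
[[282.81446323 269.04597494]]
```

carry_out(deltas=[[-0.5,-15,0,0,0],[-0.5,-20,0,0,0],[0,-5,5,0,0],[0,0,15,0,0],[0,0,20,0,0],[0,0,15,0,0],[0,0,5,0,0],[0,0,0,0,0]])

```text
time_s: 6.35
position: [0.6013, -0.1768, 0.0679]
eef_rot: [-0.194, 0.981, 0.001, -0.001]
force: [-0.4, -0.5, -0.7]
gripper_width: 0.0188
finger_force: 35.0
```

```bash
sed -i 's/by=-.209/by=-.2075/' h.py; python3 - <<'E'
from h import *
s=robot.read_state();print(s["position"],s["force"],go((*wells()["w20"],.048)))
cv2.imwrite("pics/w4.png",cv2.resize(np.hstack([robot.get_image("side")[250:350,270:400],robot.get_image("scene")[190:290,340:470]])[:,:,::-1],None,fx=3,fy=3,interpolation=2))
E
```

```text
[ 0.60128885 -0.17683855  0.06791604] [-0.43778054 -0.4906955  -0.66176822] (array([-1.6, -0.3, 19.9]), np.float64(-0.002))
```

View pics/w4.png

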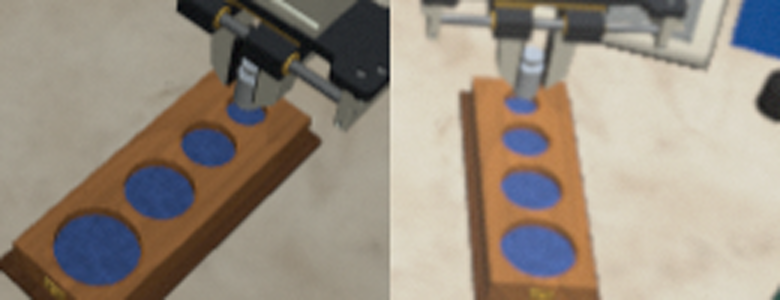

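w20 hangs right over its well in both views. Lowering it.

carry_out(deltas=[[-1,0,4,0,0],[-0.5,0,4,0,0],[0,0,4,0,0],[0,0,3,0,0],[0,0,2,0,0],[0,0,2,0,0],[0,0,0,0,0],[0,0,0,0,0]])

```text
time_s: 7.12
position: [0.6038, -0.177, 0.0506]
eef_rot: [-0.194, 0.981, 0.0, -0.0]
force: [-0.0, 0.5, -1.1]
gripper_width: 0.0188
finger_force: 35.0
```

carry_out(deltas=[[0,0,1,0,0],[0,0,1,0,0],[0,0,0.5,0,0],[0,0,0,0,0],[0,0,0,0,0],[0,0,0,0,0],[0,0,0,0,0],[0,0,0,0,0]])

```text
time_s: 7.78
position: [0.6038, -0.177, 0.0482]
eef_rot: [-0.194, 0.981, 0.0, 0.0]
force: [1.2, -0.8, -0.6]
gripper_width: 0.0191
finger_force: 35.0
```

carry_out(deltas=[[0,0,0.5,0,0.1],[0,0,0,0,0.25],[0,0,0,0,0.4],[0,0,0,0,0.6],[0,0,0,0,0.6],[0,0,-5,0,0.6],[0,0,-15,0,0.6],[0,0,-25,0,0.6]])

```text
time_s: 8.45
position: [0.6023, -0.1763, 0.0909]
eef_rot: [-0.194, 0.981, 0.002, -0.002]
force: [-0.8, -0.3, -0.8]
gripper_width: 0.0541
finger_force: 0.0
```

carry_out(deltas=[[0,0,-25,0,0.6],[0,0,-15,0,0.6],[0,0,0,0,0.6],[0,0,0,0,0.6],[0,0,0,0,0.6],[0,0,0,0,0.6],[0,0,0,0,0.6],[0,0,0,0,0.6]])

```text
time_s: 9.12
position: [0.6034, -0.1768, 0.1317]
eef_rot: [-0.194, 0.981, 0.001, -0.001]
force: [-0.1, 0.3, 0.6]
gripper_width: 0.0552
finger_force: 0.0
```

```bash
python3 - <<'E'
from h import *
s=robot.read_state();print(s["position"],go((.562,.079,.13)))
f=lambda n:robot.get_image(n)[:,:,::-1]
cv2.imwrite("pics/w5.png",cv2.resize(np.hstack([f("side")[250:350,290:390],f("wrist")[150:250,230:330],f("scene")[190:290,340:440]]),None,fx=2.6,fy=2.6,interpolation=2))
E
```

```text
[ 0.6034032  -0.17679465  0.13166094] (array([-59.8, 252.1,   1.9]), np.float64(-0.002))
```

View pics/w5.png

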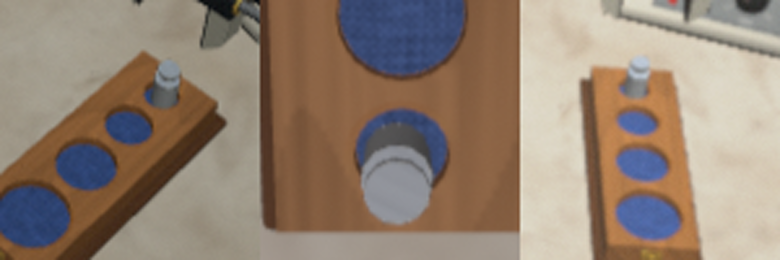

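w20 stands in well20, blue felt all round it, slightly towards the far side. Next is w29.

carry_out(deltas=[[-3,15,0,0,0.7],[-8,32,0,0,0.7],[-9,36,0,0,0.7],[-9,36,0,0,0.7],[-9,36,0,0,0.7],[-9,36,0,0,0.7],[-8,34,0,0,0.7],[-5,22,0,0,0.7]])

```text
time_s: 9.93
position: [0.5636, 0.0782, 0.1328]
eef_rot: [-0.195, 0.981, 0.001, -0.0]
force: [0.1, 0.3, -0.0]
gripper_width: 0.0643
finger_force: 0.0
```

carry_out(deltas=[[0,5,0,0,0.7],[0,0,0,0,0.7],[0,0,0,0,0.7],[0,0,0,0,0.7],[0,0,0,0,0.7],[0,0,0,0,0.7],[0,0,0,0,0.7],[0,0,0,0,0.7]])

```text
time_s: 10.6
position: [0.5633, 0.0782, 0.1327]
eef_rot: [-0.194, 0.981, 0.0, -0.0]
force: [0.0, 0.1, -0.4]
gripper_width: 0.0647
finger_force: 0.0
```

```bash
python3 - <<'E'
from h import *
s=robot.read_state();print(s["position"],go((.562,.079,.13)))
c=robot.get_calibration("wrist");print({n:(proj(c,(*W[n],H[n]))[0].round(0)) for n in W})
cv2.imwrite("pics/w6.png",robot.get_image("wrist")[:,:,::-1])
E
```

```text
[0.56330313 0.07822504 0.13265287] (array([0.9, 1.2, 2.7]), np.float64(-0.003))
{'w20': array([508.,  93.]), 'w29': array([281., 213.]), 'w38': array([367.,  78.]), 'w47': array([451., 260.])}
```

View pics/w6.png

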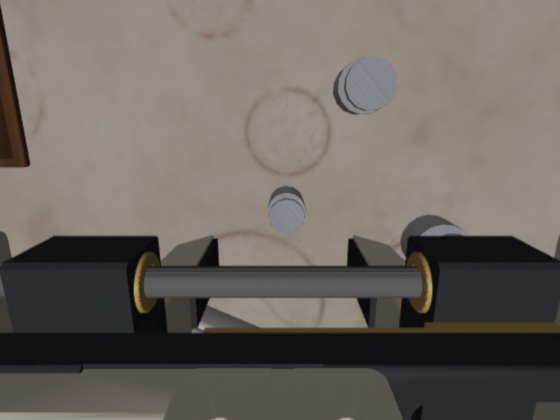

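w29's knob is at (287,213), so it lies about 2 to 3 mm towards +y of the tool. Descending.

carry_out(deltas=[[0.5,2.5,10,0,0.6],[0,0,20,0,0.6],[0,0,25,0,0.6],[0,0,25,0,0.6],[0,0,15,0,0.6],[0,0,7.5,0,0.6],[0,0,0,0,0.6],[0,0,0,0,0.4]])

```text
time_s: 11.32
position: [0.5619, 0.0811, 0.0302]
eef_rot: [-0.194, 0.981, 0.0, -0.0]
force: [1.3, 0.1, 1.1]
gripper_width: 0.0521
finger_force: 0.0
```

carry_out(deltas=[[0,0,0,0,0.3],[0,0,0,0,0.2],[0,0,0,0,0],[0,0,0,0,0],[0,0,0,0,0],[0,0,0,0,0],[0,0,0,0,0],[0,0,0,0,0]])

```text
time_s: 11.98
position: [0.5623, 0.081, 0.0311]
eef_rot: [-0.194, 0.981, -0.0, 0.001]
force: [-0.6, -0.7, 6.1]
gripper_width: 0.0279
finger_force: 35.0
```

```bash
python3 - <<'E'
from h import *
print(robot.read_state()["position"],go((*wells()["w29"],.115)))
E
```

```text
[0.56230935 0.08101746 0.03109717] (array([ 101.7, -253.4,  -83.9]), np.float64(-0.002))
```

carry_out(deltas=[[0,0,-5,0,0],[0,0,-15,0,0],[0,0,-25,0,0],[0,0,-25,0,0],[3,-8,-20,0,0],[9,-22,-10,0,0],[14,-34,0,0,0],[14,-36,0,0,0]])

```text
time_s: 12.65
position: [0.5629, -0.0268, 0.1312]
eef_rot: [-0.196, 0.981, -0.0, 0.001]
force: [0.9, -0.3, -2.2]
gripper_width: 0.028
finger_force: 35.0
```

carry_out(deltas=[[14,-36,0,0,0],[14,-36,0,0,0],[14,-34,0,0,0],[12,-28,0,0,0],[6,-14,0,0,0],[2,-5,0,0,0],[0,0,0,0,0],[0,0,0,0,0]])

```text
time_s: 13.32
position: [0.5638, -0.1905, 0.1299]
eef_rot: [-0.195, 0.981, 0.001, -0.0]
force: [-0.4, 0.8, -2.2]
gripper_width: 0.0281
finger_force: 35.0
```

```bash
python3 - <<'E'
from h import *
s=robot.read_state();print(s["position"],s["gripper_width"],go((*wells()["w29"],.049)))
E
```

```text
[ 0.56376023 -0.19045781  0.12991519] 0.0280502059618042 (array([-1. , -2.1, 80.9]), np.float64(-0.002))
```

carry_out(deltas=[[-0.5,-1.5,5,0,0],[0,0,15,0,0],[0,0,20,0,0],[0,0,15,0,0],[0,0,10,0,0],[0,0,4,0,0],[0,0,2,0,0],[0,0,0,0,0]])

```text
time_s: 13.98
position: [0.5653, -0.1925, 0.0593]
eef_rot: [-0.195, 0.981, -0.0, 0.0]
force: [0.1, 0.7, -1.6]
gripper_width: 0.0275
finger_force: 35.0
```

carry_out(deltas=[[0,0,3,0,0],[0,0,2,0,0],[0,0,2,0,0],[0,0,0,0,0],[0,0,0,0,0],[0,0,0,0,0],[0,0,0,0,0],[0,0,0,0,0]])

```text
time_s: 14.65
position: [0.565, -0.193, 0.0523]
eef_rot: [-0.194, 0.981, -0.0, 0.0]
force: [0.1, -0.5, -2.4]
gripper_width: 0.0278
finger_force: 35.0
```

```bash
python3 - <<'E'
from h import *
s=robot.read_state();print(s["position"],s["force"],s["gripper_width"],go((*wells()["w29"],.049)))
E
```

```text
[ 0.5650229  -0.19302948  0.05231933] [ 0.10587665 -0.45193356 -2.4066135 ] 0.027787970943063362 (array([-0.8,  0.8,  3.3]), np.float64(-0.002))
```

carry_out(deltas=[[0,0.5,1,0,0],[0,0,1,0,0],[0,0,1,0,0],[0,0,0.5,0,0],[0,0,0,0,0],[0,0,0,0,0.2],[0,0,0,0,0.3],[0,0,0,0,0.4]])

```text
time_s: 15.32
position: [0.565, -0.1926, 0.0489]
eef_rot: [-0.194, 0.981, -0.0, 0.0]
force: [0.3, 1.1, -0.1]
gripper_width: 0.031
finger_force: 0.0
```

carry_out(deltas=[[0,0,0,0,0.6],[0,0,0,0,0.7],[0,0,-5,0,0.7],[0,0,-15,0,0.7],[0,0,-25,0,0.7],[0,0,-25,0,0.7],[0,0,-12,0,0.7],[0,0,0,0,0.7]])

```text
time_s: 15.98
position: [0.5666, -0.1934, 0.1343]
eef_rot: [-0.194, 0.981, -0.002, 0.003]
force: [1.3, -0.6, -0.6]
gripper_width: 0.0642
finger_force: 0.0
```

```bash
python3 - <<'E'
from h import *
s=robot.read_state();print(s["position"],s["force"],go((.4587,.097,.13)))
f=lambda n:robot.get_image(n)[:,:,::-1]
cv2.imwrite("pics/w7.png",cv2.resize(np.hstack([f("side")[250:350,290:390],f("wrist")[150:250,230:330],f("scene")[190:290,340:440]]),None,fx=2.6,fy=2.6,interpolation=2))
E
```

```text
[ 0.56658299 -0.19335377  0.13428194] [ 1.299628   -0.57331806 -0.60606416] (array([-11.6, 309.5,   2.8]), np.float64(-0.002))
```

View pics/w7.png

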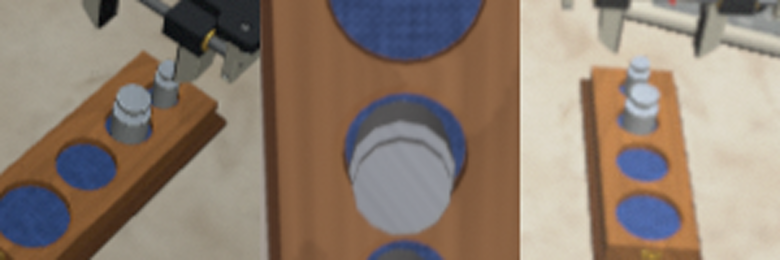

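w29 stands in its well. Next is w38.

carry_out(deltas=[[0,15,0,0,0.75],[-1,32,0,0,0.75],[-2,38,0,0,0.75],[-2,38,0,0,0.75],[-2,38,0,0,0.75],[-2,38,0,0,0.75],[-2,38,0,0,0.75],[-1,36,0,0,0.75]])

```text
time_s: 16.8
position: [0.47, 0.0661, 0.1294]
eef_rot: [-0.194, 0.981, 0.0, -0.001]
force: [1.1, -0.2, 0.1]
gripper_width: 0.069
finger_force: 0.0
```

carry_out(deltas=[[0,24,0,0,0.75],[0,11,0,0,0.75],[0,0,0,0,0.75],[0,0,0,0,0.75],[0,0,0,0,0.75],[0,0,0,0,0.75],[0,0,0,0,0.75],[0,0,0,0,0.75]])

```text
time_s: 17.47
position: [0.4588, 0.0959, 0.1306]
eef_rot: [-0.194, 0.981, -0.0, -0.0]
force: [-0.6, -0.6, 0.3]
gripper_width: 0.0687
finger_force: 0.0
```

```bash
python3 - <<'E'
from h import *
s=robot.read_state();print(s["position"],go((.4587,.097,.03)))
c=robot.get_calibration("wrist");print(proj(c,(.4587,.097,.047)))
cv2.imwrite("pics/w8.png",robot.get_image("wrist")[100:330,150:470][:,:,::-1].repeat(2,0).repeat(2,1))
E
```

```text
[0.45877437 0.09592038 0.13060809] (array([ -0.3,   1. , 100.6]), np.float64(-0.004))
[[284.31559668 217.14007708]]
```

View pics/w8.png

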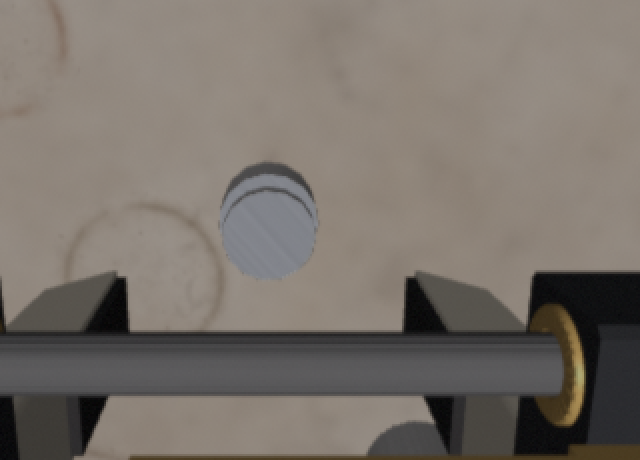

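w38's knob is at (284.5,216.5), exactly as predicted. Descending.

carry_out(deltas=[[0,1,10,0,0.75],[0,0,20,0,0.75],[0,0,25,0,0.75],[0,0,25,0,0.75],[0,0,14,0,0.75],[0,0,6.5,0,0.75],[0,0,0,0,0.6],[0,0,0,0,0.5]], force=45)

```text
time_s: 18.18
position: [0.4584, 0.0976, 0.0305]
eef_rot: [-0.194, 0.981, 0.0, 0.0]
force: [0.1, 0.2, 0.4]
gripper_width: 0.0594
finger_force: 0.0
```

carry_out(deltas=[[0,0,0,0,0.4],[0,0,0,0,0.3],[0,0,0,0,0.1],[0,0,0,0,0],[0,0,0,0,0],[0,0,0,0,0],[0,0,0,0,0],[0,0,0,0,0]])

```text
time_s: 18.85
position: [0.4586, 0.0977, 0.031]
eef_rot: [-0.194, 0.981, -0.0, 0.001]
force: [-0.6, 0.1, 6.2]
gripper_width: 0.0365
finger_force: 45.0
```

```bash
python3 - <<'E'
from h import *
print(robot.read_state()["position"],go((*wells()["w38"],.13)))
E
```

```text
[0.45864052 0.09770653 0.03101223] (array([  61.8, -308.5,  -98.9]), np.float64(-0.002))
```

carry_out(deltas=[[0,0,-5,0,0],[0,0,-15,0,0],[0,0,-25,0,0],[0,0,-25,0,0],[1,-8,-20,0,0],[4,-22,-10,0,0],[7,-34,0,0,0],[7,-36,0,0,0]])

```text
time_s: 19.52
position: [0.4784, -0.0022, 0.1311]
eef_rot: [-0.196, 0.981, 0.0, 0.0]
force: [1.9, -0.1, -3.7]
gripper_width: 0.0369
finger_force: 45.0
```

carry_out(deltas=[[7,-36,0,0,0],[7,-36,0,0,0],[7,-36,0,0,0],[7,-36,0,0,0],[7,-34,0,0,0],[4,-18,0,0,0],[2,-8,0,0,0],[0,0,0,0,0]])

```text
time_s: 20.18
position: [0.5181, -0.2076, 0.1296]
eef_rot: [-0.193, 0.981, 0.0, -0.0]
force: [-0.8, -0.3, -4.0]
gripper_width: 0.0368
finger_force: 45.0
```

carry_out(deltas=[[0,0,0,0,0],[0,0,0,0,0],[0,0,0,0,0],[0,0,0,0,0],[0,0,0,0,0],[0,0,0,0,0],[0,0,0,0,0],[0,0,0,0,0]])

```text
time_s: 20.85
position: [0.5185, -0.206, 0.1302]
eef_rot: [-0.194, 0.981, 0.0, 0.0]
force: [0.1, -0.5, -4.6]
gripper_width: 0.0368
finger_force: 45.0
```

```bash
python3 - <<'E'
from h import *
s=robot.read_state();print(s["position"],s["gripper_width"],go((*wells()["w38"],.049)))
E
```

```text
[ 0.51854282 -0.20604789  0.13024074] 0.036829985978192606 (array([ 0.8, -5. , 81.2]), np.float64(-0.002))
```

carry_out(deltas=[[0.5,-4.5,5,0,0],[0,0,15,0,0],[0,0,20,0,0],[0,0,15,0,0],[0,0,10,0,0],[0,0,4,0,0],[0,0,2,0,0],[0,0,0,0,0]])

```text
time_s: 21.52
position: [0.52, -0.2108, 0.0592]
eef_rot: [-0.194, 0.981, -0.0, 0.0]
force: [0.6, -0.9, -4.4]
gripper_width: 0.0369
finger_force: 45.0
```

carry_out(deltas=[[0,0,3,0,0],[0,0,2,0,0],[0,0,2,0,0],[0,0,0,0,0],[0,0,0,0,0],[0,0,0,0,0],[0,0,0,0,0],[0,0,0,0,0]])

```text
time_s: 22.18
position: [0.5198, -0.2106, 0.0524]
eef_rot: [-0.194, 0.981, -0.0, 0.0]
force: [0.3, 0.4, -3.1]
gripper_width: 0.0368
finger_force: 45.0
```

```bash
python3 - <<'E'
from h import *
s=robot.read_state();print(s["position"],s["force"],s["gripper_width"],go((*wells()["w38"],.049)))
E
```

```text
[ 0.51984528 -0.21061535  0.05235187] [ 0.30605788  0.37655447 -3.1242788 ] 0.03676813154306828 (array([ 0.3, -0.2,  3.4]), np.float64(-0.002))
```

carry_out(deltas=[[0,0,1,0,0],[0,0,1,0,0],[0,0,1,0,0],[0,0,0.5,0,0],[0,0,0,0,0],[0,0,0,0,0.3],[0,0,0,0,0.4],[0,0,0,0,0.5]])

```text
time_s: 22.85
position: [0.52, -0.2107, 0.049]
eef_rot: [-0.194, 0.981, -0.0, 0.0]
force: [-0.4, -0.4, 0.4]
gripper_width: 0.0399
finger_force: 0.0
```

carry_out(deltas=[[0,0,0,0,0.7],[0,0,0,0,0.8],[0,0,-5,0,0.8],[0,0,-15,0,0.8],[0,0,-25,0,0.8],[0,0,-25,0,0.8],[0,0,-12,0,0.8],[0,0,0,0,0.8]])

```text
time_s: 23.52
position: [0.5215, -0.2115, 0.1341]
eef_rot: [-0.194, 0.981, -0.002, 0.003]
force: [0.5, 0.0, -0.2]
gripper_width: 0.0732
finger_force: 0.0
```

```bash
python3 - <<'E'
from h import *
s=robot.read_state();print(s["position"],s["force"],go((.5465,.2045,.13)))
f=lambda n:robot.get_image(n)[:,:,::-1]
cv2.imwrite("pics/w9.png",cv2.resize(np.hstack([f("side")[250:350,290:390],f("wrist")[150:250,230:330],f("scene")[190:290,340:440]]),None,fx=2.6,fy=2.6,interpolation=2))
E
```

```text
[ 0.5215198  -0.2114974   0.13411154] [ 0.48942467  0.02541284 -0.19237109] (array([-182.5,  374.7,    2.9]), np.float64(-0.002))
```

View pics/w9.png

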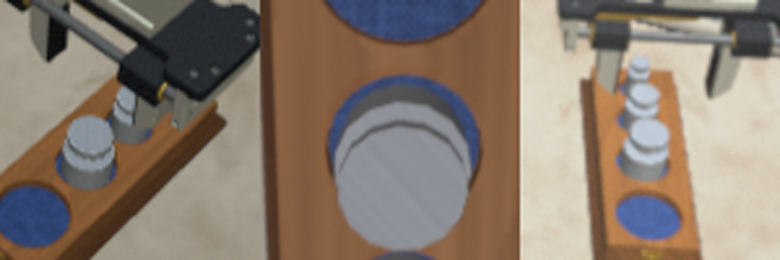

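w38 stands in its well. My picture budget is used up, so from here I'll locate things numerically. Next is w47.

carry_out(deltas=[[-7,15,0,0,0.9],[-15,30,0,0,0.9],[-16,33,0,0,1],[-16,33,0,0,1],[-16,33,0,0,1],[-16,33,0,0,1],[-16,33,0,0,1],[-16,33,0,0,1]])

```text
time_s: 24.33
position: [0.5352, 0.0609, 0.1292]
eef_rot: [-0.194, 0.981, 0.0, -0.001]
force: [0.2, 0.6, 0.0]
gripper_width: 0.0917
finger_force: 0.0
```

carry_out(deltas=[[-16,33,0,0,1],[-16,33,0,0,1],[-16,33,0,0,1],[-10,22,0,0,1],[-5,10,0,0,1],[0,0,0,0,1],[0,0,0,0,1],[0,0,0,0,1]])

```text
time_s: 25.0
position: [0.5443, 0.2027, 0.1301]
eef_rot: [-0.194, 0.981, -0.0, -0.001]
force: [0.4, -0.9, 0.4]
gripper_width: 0.0917
finger_force: 0.0
```

```bash
python3 - <<'E'
from h import *
s=robot.read_state();print(s["position"],s["gripper_width"],go((.5465,.2045,.03)))
c=robot.get_calibration("wrist");print(proj(c,(.5465,.2045,.052)))
im=robot.get_image("wrist");hsv=cv2.cvtColor(im,cv2.COLOR_RGB2HSV)
m=cv2.inRange(hsv,(95,15,90),(125,90,230));m[245:]=0
n,l,st,ce=cv2.connectedComponentsWithStats(cv2.morphologyEx(m,cv2.MORPH_OPEN,np.ones((5,5))))
for i in range(1,n):
    if st[i][4]>200:print(st[i],ce[i])
E
```

```text
[0.54428644 0.20274567 0.1300667 ] 0.09174745283303079 (array([ -2.9,   0.8, 100.1]), np.float64(-0.003))
[[284.01876979 223.03508015]]
[ 258  199   56   46 2161] [285.38639519 223.05969459]
```

```bash
python3 - <<'E'
from h import *
im=robot.get_image("wrist");g=cv2.cvtColor(im,cv2.COLOR_RGB2GRAY)
for x in (275,285,295):print(x,g[170:275:2,x])
print(im[225,285],im[200,285],im[225,240]); print(g[225,245:325:2])
E
```

```text
275 [132 132 132 132 133 134 113  70  69  76 123 123 123 104  75 121 125 124
 122 121 122 122 123 124 124 124 126 125 127 126 126 126 127 127 126 126
 125 124 124 123 124 128 132 133 134 133 133 131  57  48  53  66  64]
285 [131 130 132 132 132 105  69  67  68 123 123 122  98  74 121 123 123 123
 124 124 125 125 125 124 124 124 124 125 125 125 126 127 127 127 126 125
 125 124 122 122 121 121 127 133 133 133 134 132  58  47  52  65  64]
295 [131 132 132 133 133 133  98  64  63  98 127 126 124  84  91 123 124 124
 124 125 126 125 125 125 124 123 122 121 123 124 125 124 124 124 122 123
 123 123 124 124 126 133 130 130 132 132 133 130  57  47  51  66  64]
[122 124 131] [120 123 129] [134 125 116]
[125 123 130 134 134 132 124 125 123 120 123 124 124 126 126 125 123 121
 125 127 124 124 125 123 124 122 126 125 123 128 125 126 124 125 129 120
 131 134 137 138]
```

carry_out(deltas=[[-4,2,5,0,1],[0,0,20,0,1],[0,0,25,0,1],[0,0,25,0,1],[0,0,17,0,1],[0,0,7.5,0,1],[0,0,0,0,0.8],[0,0,0,0,0.7]], force=55)

```text
time_s: 25.77
position: [0.5479, 0.2073, 0.0315]
eef_rot: [-0.194, 0.981, 0.0, 0.0]
force: [0.0, -0.5, 0.1]
gripper_width: 0.0828
finger_force: 0.0
```

carry_out(deltas=[[0,0,0,0,0.55],[0,0,0,0,0.4],[0,0,0,0,0.2],[0,0,0,0,0],[0,0,0,0,0],[0,0,0,0,0],[0,0,0,0,0],[0,0,0,0,0]])

```text
time_s: 26.43
position: [0.5478, 0.2075, 0.0317]
eef_rot: [-0.194, 0.981, -0.0, 0.0]
force: [-0.0, -2.4, 4.4]
gripper_width: 0.0456
finger_force: 55.0
```

```bash
python3 - <<'E'
from h import *
print(robot.read_state()["position"],go((*wells()["w47"],.13)))
E
```

```text
[0.54775967 0.20751559 0.03174026] (array([ 244.8, -375.8,  -98.3]), np.float64(-0.002))
```

carry_out(deltas=[[0,0,-5,0,0],[0,0,-15,0,0],[0,0,-25,0,0],[0,0,-25,0,0],[4,-6,-20,0,0],[10,-16,-10,0,0],[17,-26,0,0,0],[20,-30,0,0,0]])

```text
time_s: 27.1
position: [0.5296, 0.1164, 0.1314]
eef_rot: [-0.196, 0.981, 0.0, 0.0]
force: [0.0, -1.2, -5.2]
gripper_width: 0.0454
finger_force: 55.0
```

carry_out(deltas=[[20,-30,0,0,0],[20,-31,0,0,0],[20,-31,0,0,0],[20,-31,0,0,0],[20,-31,0,0,0],[20,-31,0,0,0],[20,-31,0,0,0],[18,-28,0,0,0]])

```text
time_s: 27.77
position: [0.4757, -0.1713, 0.1306]
eef_rot: [-0.194, 0.981, 0.001, -0.001]
force: [1.0, -0.2, -5.4]
gripper_width: 0.0456
finger_force: 55.0
```

carry_out(deltas=[[15,-24,0,0,0],[11,-17,0,0,0],[5,-8,0,0,0],[2,-2,0,0,0],[0,0,0,0,0],[0,0,0,0,0],[0,0,0,0,0],[0,0,0,0,0]])

```text
time_s: 28.43
position: [0.4661, -0.2283, 0.1312]
eef_rot: [-0.195, 0.981, 0.0, -0.0]
force: [-0.3, 0.9, -5.8]
gripper_width: 0.0457
finger_force: 55.0
```

```bash
python3 - <<'E'
from h import *
s=robot.read_state();print(s["position"],s["gripper_width"],go((*wells()["w47"],.0497)))
E
```

```text
[ 0.46614088 -0.22828371  0.13118413] 0.04569735838788181 (array([ 2.4, -4.6, 81.5]), np.float64(-0.001))
```

carry_out(deltas=[[2,-4.5,5,0,0],[0,0,15,0,0],[0,0,20,0,0],[0,0,15,0,0],[0,0,10,0,0],[0,0,4,0,0],[0,0,2,0,0],[0,0,0,0,0]])

```text
time_s: 29.1
position: [0.4661, -0.2346, 0.0603]
eef_rot: [-0.194, 0.981, -0.0, 0.0]
force: [0.9, 0.1, -5.7]
gripper_width: 0.0458
finger_force: 55.0
```

carry_out(deltas=[[0,0,3,0,0],[0,0,2,0,0],[0,0,2,0,0],[0,0,0,0,0],[0,0,0,0,0],[0,0,0,0,0],[0,0,0,0,0],[0,0,0,0,0]])

```text
time_s: 29.77
position: [0.4659, -0.2345, 0.0533]
eef_rot: [-0.194, 0.981, -0.0, 0.0]
force: [-0.0, -1.4, -5.2]
gripper_width: 0.0456
finger_force: 55.0
```

```bash
python3 - <<'E'
from h import *
s=robot.read_state();print(s["position"],s["force"],s["gripper_width"],go((*wells()["w47"],.0497)))
E
```

```text
[ 0.46586097 -0.23449847  0.05332144] [-0.04182146 -1.37155415 -5.20347984] 0.045564550206290924 (array([-0.2,  1.1,  3.6]), np.float64(-0.002))
```

carry_out(deltas=[[0,1,1,0,0],[0,0,1,0,0],[0,0,1,0,0],[0,0,0.7,0,0],[0,0,0,0,0],[0,0,0,0,0],[0,0,0,0,0],[0,0,0,0,0]])

```text
time_s: 30.43
position: [0.4654, -0.2334, 0.0497]
eef_rot: [-0.194, 0.981, 0.0, 0.0]
force: [-1.9, 1.1, 2.0]
gripper_width: 0.0457
finger_force: 55.0
```

Contact with the felt: the wrist force went from -5 to +2 N. Releasing.

carry_out(deltas=[[0,0,0,0,0.5],[0,0,0,0,0.6],[0,0,0,0,0.75],[0,0,0,0,0.85],[0,0,0,0,0.9],[0,0,0,0,0.9],[0,0,-5,0,0.9],[0,0,-15,0,0.9]])

```text
time_s: 31.1
position: [0.4644, -0.2328, 0.0683]
eef_rot: [-0.194, 0.981, 0.001, -0.001]
force: [-1.0, 0.5, 0.2]
gripper_width: 0.0819
finger_force: 0.0
```

carry_out(deltas=[[0,0,-25,0,0.9],[0,0,-30,0,0.9],[0,0,-30,0,0.9],[0,0,-20,0,0.9],[0,0,0,0,0.9],[0,0,0,0,0.9],[0,0,0,0,0.9],[0,0,0,0,0.9]])

```text
time_s: 31.77
position: [0.4647, -0.233, 0.1732]
eef_rot: [-0.194, 0.981, 0.001, -0.001]
force: [-0.6, -0.3, 0.3]
gripper_width: 0.0826
finger_force: 0.0
```

```bash
python3 - <<'E'
from h import *
s=robot.read_state();print(s["position"],s["gripper_width"],s["finger_force"],s["force"])
# knob tops measured vs expected if seated (z=.018+H), grey blobs in each view
w=wells()
for cam in("wrist","side","scene"):
    c=robot.get_calibration(cam);im=robot.get_image(cam)
    hsv=cv2.cvtColor(im,cv2.COLOR_RGB2HSV);m=cv2.inRange(hsv,(95,15,90),(125,95,230))
    for n in w:
        p=proj(c,(*w[n],.018+H[n]))[0];b=proj(c,(*w[n],.03))[0]
        x,y=p.astype(int)
        if not(25<x<535 and 25<y<395): continue
        k,l,st,ce=cv2.connectedComponentsWithStats(m);i=l[y,x]
        print(cam,n,p.round(1),"blob",st[i] if i else im[y,x],ce[i].round(1))
E
```

```text
[ 0.46473524 -0.23302747  0.17320559] 0.08263833070867829 0.0 [-0.61469817 -0.28499168  0.26525488]
wrist w20 [282.  367.7] blob [46 47 51] [279.5 209.3]
wrist w29 [281.9 330. ] blob [77 62 33] [279.5 209.3]
wrist w38 [281.8 278.2] blob [86 85 86] [279.5 209.3]
wrist w47 [281.6 210.3] blob [ 253  176   58   58 2181] [281.2 205.4]
side w20 [353.7 275.5] blob [42 47 49] [284.2 205.9]
side w29 [341.  286.2] blob [71 76 76] [284.2 205.9]
side w38 [324.2 300.6] blob [107 104  93] [284.2 205.9]
side w47 [302.8 318.2] blob [290 311  25  27 499] [302.6 323.9]
scene w20 [385.5 214.3] blob [382 212   7   9  43] [385.4 216.2]
scene w29 [387.3 225.6] blob [377 222  25  54 654] [389.4 252.2]
scene w38 [389.5 241. ] blob [377 222  25  54 654] [389.4 252.2]
scene w47 [392.5 259.7] blob [377 222  25  54 654] [389.4 252.2]
```

```bash
python3 - <<'E'
from h import *
from scipy.spatial.transform import Rotation
w=wells();t=np.linspace(0,2*np.pi,60);D=dict(w20=(.01,.009,.030),w29=(.0145,.013,.030),w38=(.019,.0165,.028),w47=(.0235,.0205,.030))
for cam in("wrist","side"):
    c=robot.get_calibration(cam)
    for lift in(0,.012):
        r,k,h=D["w47"];b=[]
        for R,z in((r,.018+h+lift),(k,.018+H["w47"]+lift)):
            q=proj(c,np.c_[w["w47"][0]+R*np.cos(t),w["w47"][1]+R*np.sin(t),0*t+z]);b.append((q.min(0).round(1),q.max(0).round(1)))
        print(cam,lift,b)
g=cv2.cvtColor(robot.get_image("wrist"),cv2.COLOR_RGB2GRAY)
print(g[150:245,281]);print(g[212,245:320]);print(g[190,245:320])
s=cv2.cvtColor(robot.get_image("side"),cv2.COLOR_RGB2GRAY);print(s[300:345,302])
E
```

```text
wrist 0 [(array([253.3, 174.3]), array([310.8, 230.1])), (array([254.9, 183.3]), array([309.2, 235.7]))]
wrist 0.012 [(array([252. , 176.9]), array([312., 235.])), (array([253.6, 186.5]), array([310.5, 241.2]))]
side 0 [(array([289.5, 314.1]), array([315.5, 336.8])), (array([291.3, 308.5]), array([314.4, 328.4]))]
side 0.012 [(array([289.5, 310.3]), array([315.8, 333.1])), (array([291.4, 304.6]), array([314.8, 324.5]))]
[ 50  51  56  71  82 102  84  90  99 101 100 100 101 100  97  94  92  85
  73  68  75  76  77  75  83 126 136 135 135 134 131 108  85  99 126 134
 134 134 134 134 135 135 135 136 136 136 137 137 138 137 137 136 135 136
 136 136 136 136 136 136 136 138 137 137 139 139 138 139 139 138 138 138
 138 137 137 136 135 134 135 134 133 133 133 135 132 107  87  77  80  80
  78  78  78  78  78]
[ 97 100  99  99  97  97  97  96  95  98 106 133 134 137 136 133 132 132
 135 136 137 136 135 136 137 138 138 138 137 136 135 133 134 137 138 138
 137 136 135 136 136 136 135 135 136 136 133 134 137 137 136 135 138 140
 138 137 136 137 136 136 136 139 142 141  82  69  90  93  93  93  92  93
  96  99  98]
[ 94  96  99  98  97  97  95  91  69  67  66  79 123 132 132 133 131 104
  91 125 130 135 137 137 136 134 133 135 137 138 138 136 135 135 137 137
 135 134 136 136 135 134 136 137 137 135 136 138 139 137 137 137 137 135
 125  98  90 114 131 133 134 135  95  61  61  62  59  59  65  87  92  94
  94  97  98]
[153 156 155 154 153 144 113  97  99 104 142 152 148 148 148 150 147 147
 149 147 148 149 150 150 148 147 149 149 149 129 106 103 124 145 150 150
 148 127 106  99 101  98 100 103  98]
```

The w47 outline matches the seated position (wrist rows 183 to 235, columns 253 to 311). The other three were seen in their wells. Handing in.

```bash
python3 -c "
from workcell import robot
print(robot.finish_job())"
```

```text
the job is handed in; nothing more can be done
None
```

I set all four weights down in their own wells, smallest to largest, and handed the job in at about 32 s on the robot's clock; no verdict came back, w20, w29 and w38 were confirmed by camera views, w47 by image measurements only, and the beaker and timer were not re-measured.

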